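# Clear the confocal bench into the decontamination drop box

### The job

Clear the microscope bench after an imaging session: push every used slide cassette over the sill and through the orange spring flap until it has dropped into the clear drop box and the flap has swung shut behind it, put the objective canisters in the orange tray and the filter cubes in the blue tray (standing or lying, down inside the tray), and, once all the cassettes are in and the flap is shut, press the green start button fully down for a moment. The numbers of things vary; leave the oil bottle, tip box, dish and marker where they are.

Things in the scene. Friction and masses are not known exactly. Their poses are not given: they have to be found in the camera images.
- cassette1_mid (a point): used slide cassette: white box 92 x 40 x 34 mm with a green lid and a paper label on top, about 200 g, lying flat at first; this point is its centre, x along its 92 mm length, y along its 40 mm width, z up through its height. May be absent.
- cassette2_mid (a point): used slide cassette: white box 92 x 40 x 34 mm with a green lid and a paper label on top, about 200 g, lying flat at first; this point is its centre, x along its 92 mm length, y along its 40 mm width, z up through its height. May be absent.
- cassette3_mid (a point): used slide cassette: white box 92 x 40 x 34 mm with a green lid and a paper label on top, about 200 g, lying flat at first; this point is its centre, x along its 92 mm length, y along its 40 mm width, z up through its height. May be absent.
- canister1_mid (a point): objective canister: black upright six-sided tub with a orange band, 46 mm across flats (one pair of flats faces its own +x/-x, the others every 60 degrees), 62 mm tall, 140 g; this point is its centre, z up its axis. May be absent.
- canister2_mid (a point): objective canister: black upright six-sided tub with a orange band, 46 mm across flats (one pair of flats faces its own +x/-x, the others every 60 degrees), 62 mm tall, 140 g; this point is its centre, z up its axis. May be absent.
- cube1_mid (a point): filter cube: upright bare aluminium block 44 x 44 x 60 mm with a blue top and amber and green round windows, 160 g; this point is its centre, z along the 60 mm. May be absent.
- cube2_mid (a point): filter cube: upright bare aluminium block 44 x 44 x 60 mm with a blue top and amber and green round windows, 160 g; this point is its centre, z along the 60 mm. May be absent.
- port (a point): middle of the drop box's flap opening at sill level, 155 mm above the bench; x = the level push direction into the box, y across, z up. Opening 68 mm wide, 66 mm high; the lintel over it ends at the roof, 235 mm above the bench. Just inside, the sill ends and things tip onto a slick 27 degree slide, where they queue one behind another.
- sill_mid (a point): middle of the top of the steel loading sill, 56 mm in front of the opening, axes as port. The sill is 112 mm long (x), open at its near end, with two yellow guide strips 56 mm apart and 6 mm high along it (84 mm over their outer edges). A cassette lying along x tips in by itself once pushed until its rear end is about 15 mm short of the opening.
- box_mid (a point): centre of the roof top of the clear-walled drop box, 150 mm inwards of the flap, axes as port; box 300 mm long (x), 120 mm wide, 235 mm tall, fixed to the bench, contents visible through the walls.
- flap (a joint): angle of the orange flap (64 mm wide, 60 mm high) hung from the top of the opening: 0 = shut, grows to 1.45 as it swings inwards, never outwards; a light spring (about 0.1 N at its lower edge to start, 0.3 N wide open) swings it shut.
- start_top (a point): top centre of the green round start button (36 mm across) on the drop box's roof, 90 mm inwards of the flap; pressed straight down.
- start (a joint): travel of the start button: 0 = up, 0.006 m = fully pressed, which takes 5 N; springs back.
- tray_orange_in (a point): centre of the inner floor (4 to 5 mm above the bench) of the open orange tray for the objective canisters, 130 mm (its x) by 150 mm (its y) outside, walls 4 mm thick and 40 mm high. Fixed to the bench.
- tray_blue_in (a point): centre of the inner floor of the open blue tray for the filter cubes, same size. Fixed to the bench.
- oil: bystander: small amber oil bottle 28 mm across, 65 mm tall; origin under its base
- tipbox: bystander: blue and white pipette tip box 85 x 120 x 54 mm; origin under its base
- dish: bystander: glass dish 90 mm across, 16 mm high; origin under its base
- marker: bystander: red marker pen 16 mm thick, 120 mm long, lying along its x

How it is judged:
By the outcome, as a careful person would: the job done as asked, in the order asked, and still so for the second after the job is handed in, with the robot touching nothing.
Of cassette1, cassette2, cassette3 only 2 to 3 are there at a start; the rules pass over those that are not, and their reading is None.
Of canister1, canister2, cube1, cube2 only 2 to 4 are there at a start; the rules pass over those that are not, and their reading is None.
At some moment in a run one of canister1, canister2, cube1, cube2 may be knocked a few centimetres aside while the robot is not near it.
Once in a run the grip may slacken for a moment while it holds something.
It also fails if it takes over 210 s, if anything falls off the work surface, if the arm or the gripper's body presses on something with over 40 N, if the wrist force passes 120 N, or if a joint passes its speed limit or range.

### The arm

A 6-joint arm with a two-finger parallel gripper is mounted at the origin on the work surface. World frame = base frame: x ahead of the robot, y to its left, z up, the work surface at z = 0. Lengths are in mm, angles in rad, forces in N, time in s.
With the tool pointing down it reaches from about 275 to 750 mm from the base axis. Payload 10.2 kg.
Tool frame: the origin (TCP) lies midway between the tips of the shut fingers; the grasp point (between the pads) lies 19 mm behind it; z points along the fingers, y is the direction in which the jaws open and shut (so a half turn about z gives the same grasp; the last joint's range is limited). The gripper opens to 85 mm and grips with 20 to 120 N. Pads are 22 mm wide; open, the fingers measure 114 mm over their backs; the gripper's body (76 mm by 85 mm) begins 54 mm behind the grasp point. The pads swing forward as they close: fully open they stand 13 mm farther back than shut.
Start: joints at [-1.323, 0.313, 1.498, -0, 1.331, -0.223], TCP at [238.129, -467.895, 231.294] pointing down, gripper open.
Joint ranges: [-2.94, 2.94], [-0.97, 2.17], [0.19, 2.56], [-1.23, 4.37], [0.02, 3.11], [-2.88, 2.88]. Speed limits (rad/s): [2.39, 2.39, 3.01, 3.14, 3.14, 3.14].

### API

Orientations are given as a unit quaternion [w, x, y, z].
In Python, from rig import sense, optics, ctrl gives the robot as it stands.
- The arm moves only by the tool play_rows, never from a script. Its argument "plan" is a list of rows, each a list of 7 numbers: the shift along the world's x, y, z in mm, then the turn, a rotation vector about the world's x, y, z in rad, then the opening, from -1 (shut) to 1 (fully open), so that 0 is half open. A call has 1 to 5 rows; each row shifts and turns the pose as measured when the row begins; what a row does not reach is not made up. A row lasts 1/12 s, in which the tool goes at most 41.7 mm and 7.16 degrees, less where a joint would pass 70% of its speed; a pose out of reach is approached as far as the arm can. A call is refused whole if a number of a shift passes 41.7 or a number of a turn 0.125, either way. A call with a gripper value outside its range is refused whole. The fingers move at their own pace and stop on an object; "grip_force" is the grip in N (left out, the last holds). Time passes only in rows, so rows that do not move let the fingers close. It gives the time, the measured TCP pose, the force and the opening at its end, in the units of the state.
- sense(): the state, without advancing time (a new reading comes with each control period).
- optics.capture(name): name is "scene" or "top" or "wrist"; returns a dict with "img" (400x640x3 uint8, blue, green, red), "fx", "fy", "cx", "cy" (pixels), "world_to_cam" (4x4, takes a point from world to camera coordinates). Camera axes: x right, y up, looking along -z (the intrinsics and any distortion apply to the point x, -y, -z); pixel columns grow to the right and rows downward; lengths in mm; the calibration is good to about 2 mm. A picture is of the moment at which its call begins. There is no depth.
- ctrl.finish_job(): hands the job in, once; it reports no verdict.
The state is a dict: "time_s": time; "joints": joint angles; "dq": joint speeds; "tau": joint torques, N m; "eef_pos": TCP position; "ee_rot": TCP orientation; "force": force on the tool from outside, world axes, zero at the start; "wrist_torque": the same for the moment, N m; "grip_width": opening from 0.0 (shut) to 1.0 (fully open).
Only numpy, scipy, OpenCV 4.12 (cv2) and the standard library are available. Lean on these libraries where they do the work, as an engineer would, in place of code of your own. Each camera call takes 0.05 s, during which the arm holds its last target. There are 200 camera calls.

## Working session

There is one attempt and no reset: what is moved stays moved. The work goes in short steps, Python scripts to look and compute and a tool call to move; the robot and the scene stay as the last step left them, time stands still between calls to the robot, and variables do not carry over. Pictures are saved under pics/ and viewed, about 12 in all and at most 16, crops included, and the job is handed in when it is done.

Besides the shell and the picture viewer there is one more tool, called after "Request:" as name(argument=value, ...) on one line, values as JSON. play_rows: Moves the arm, as the interface text tells. Its arguments: {"type":"object","properties":{"plan":{"type":"array"},"grip_force":{"type":"number"}},"required":["plan"]}

```bash
mkdir -p pics; ls; cat > h.py <<'E'
import numpy as np, cv2
from rig import sense, optics, ctrl
def cap(n,fn=None):
    c=optics.capture(n)
    if fn: cv2.imwrite('pics/'+fn,c['img'])
    return c
def ray(c,u,v):
    M=np.array(c['world_to_cam']);R=M[:3,:3];t=M[:3,3]
    d=np.array([(u-c['cx'])/c['fx'],-(v-c['cy'])/c['fy'],-1.0])
    return -R.T@t, R.T@d
def at(c,u,v,z):
    o,d=ray(c,u,v); s=(z-o[2])/d[2]; return (o+s*d).round(1)
def proj(c,p):
    M=np.array(c['world_to_cam']);q=M[:3,:3]@np.array(p)+M[:3,3]
    return np.array([c['cx']+c['fx']*q[0]/-q[2], c['cy']-c['fy']*q[1]/-q[2]]).round(1)
E
python3 - <<'E'
from h import *
import pickle
s=sense(); print(s)
for n in ['scene','top','wrist']:
    c=cap(n,n+'0.png'); pickle.dump(c,open(n+'0.pkl','wb')); print(n,{k:v for k,v in c.items() if k not in('img','world_to_cam')}, ray(c,c['cx'],c['cy']))
E
```

```text
pics
{'time_s': 0.0, 'joints': array([-1.32336787e+00,  3.13427751e-01,  1.49845514e+00, -1.53713533e-05,
        1.33101443e+00, -2.23407160e-01]), 'dq': array([-0.00186847, -0.00073708, -0.00048635, -0.00093165, -0.00037683,
        0.00146289]), 'tau': array([-2.80814471e-03, -4.12271154e+01, -2.59743297e+01, -3.16553951e-04,
        4.14240683e-03,  5.60878277e-08]), 'eef_pos': array([ 238.07114085, -467.61616836,  230.73967197]), 'ee_rot': array([-6.52193123e-04,  9.72416339e-01,  2.33251020e-01, -1.52987732e-05]), 'force': array([-0.83391774, -0.54551674,  0.84532565]), 'wrist_torque': array([-0.01900174,  0.00317033,  0.02422469]), 'grip_width': 1.000308946190287}
scene {'fx': 506.6472206375848, 'fy': 506.6472206375848, 'cx': 326.517244204447, 'cy': 198.5625813344766} (array([1293.00503998, -485.4169265 , 1001.9775375 ]), array([-0.65165643,  0.39575462, -0.64708746]))
top {'fx': 489.4113448693283, 'fy': 489.4113448693283, 'cx': 316.45153313773824, 'cy': 198.2760154473786} (array([ 299.57655569,   -3.13526616, 1435.5648738 ]), array([ 0.13447139,  0.02185474, -0.99067644]))
wrist {'fx': 311.026373276686, 'fy': 311.026373276686, 'cx': 323.194326991033, 'cy': 204.10430925018983} (array([ 310.51517296, -430.79303406,  373.73176086]), array([-0.28297087, -0.14330192, -0.94836282]))
```

View pics/top0.png

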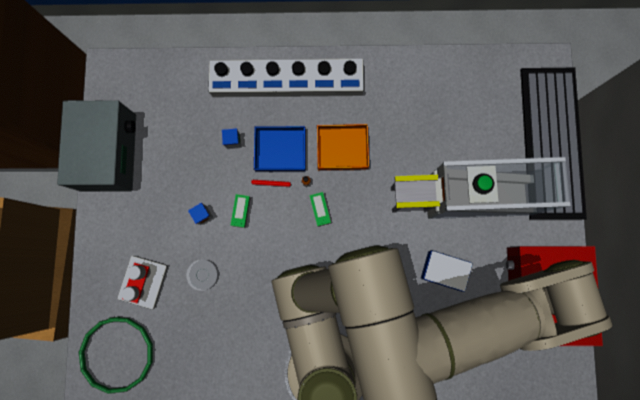

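View pics/scene0.png

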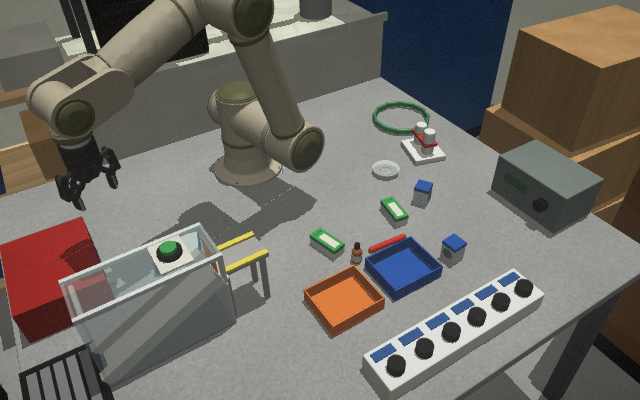

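The top view shows two cubes (230,137) and (199,213), two cassettes (241,210) and (320,209), the trays (281,148) and (344,147), the sill at (418,191) and the button at (484,184). No canisters are visible, though the arm may hide things. The scene view agrees.

```bash
cat >> h.py <<'E'
def rects(c,lo,hi,z,amin=60,roi=None):
    h=cv2.cvtColor(c['img'],cv2.COLOR_BGR2HSV); m=cv2.inRange(h,lo,hi)
    m=cv2.morphologyEx(m,cv2.MORPH_CLOSE,np.ones((3,3)))
    out=[]
    for k in cv2.findContours(m,cv2.RETR_EXTERNAL,cv2.CHAIN_APPROX_NONE)[0]:
        if cv2.contourArea(k)<amin: continue
        P=np.array([at(c,*p,z)[:2] for p in k[:,0].astype(float)],np.float32)
        (x,y),(w,l),a=cv2.minAreaRect(P)
        if w<l: w,l,a=l,w,a+90
        a=(a+90)%180-90
        out.append((round(x),round(y),round(w),round(l),round(a,1),k[:,0].mean(0).round()))
    return out
E
python3 - <<'E'
from h import *
import pickle
c=pickle.load(open('top0.pkl','rb'))
print('green34');[print(r) for r in rects(c,(50,100,60),(80,255,255),34)]
print('green button z~250');[print(r) for r in rects(c,(50,100,60),(80,255,255),245)]
print('blue60');[print(r) for r in rects(c,(105,150,60),(125,255,255),60)]
print('blue40');[print(r) for r in rects(c,(105,150,60),(125,255,255),40)]
print('orange40');[print(r) for r in rects(c,(8,180,80),(20,255,255),40)]
print('yellow161');[print(r) for r in rects(c,(24,150,80),(35,255,255),161)]
print('red');[print(r) for r in rects(c,(0,150,80),(5,255,255),16)]
s=pickle.load(open('scene0.pkl','rb'))
for p in [(0,0,0)]: print(proj(c,p),proj(s,p))
E
```

```text
green34
(53, 594, 203, 200, 2.7, array([115., 355.]))
(456, 250, 92, 42, -8.6, array([240., 210.]))
(460, 18, 93, 42, 14.3, array([320., 209.]))
(535, -458, 41, 40, -2.6, array([485., 182.]))
green button z~250
(90, 504, 172, 170, 2.5, array([115., 355.]))
(432, 212, 78, 36, -8.5, array([240., 210.]))
(436, 15, 79, 35, 14.5, array([320., 209.]))
(499, -390, 35, 34, -2.4, array([485., 182.]))
blue60
(446, 362, 46, 45, -58.4, array([198., 213.]))
(668, 279, 46, 45, 6.3, array([230., 136.]))
(634, 133, 148, 128, -89.2, array([279., 148.]))
(826, 308, 48, 15, 89.4, array([221.,  84.]))
(825, 5, 47, 15, 89.4, array([324.,  84.]))
(826, 81, 47, 15, 89.4, array([298.,  84.]))
(827, 156, 50, 15, 89.4, array([272.,  84.]))
(828, 231, 48, 15, 89.5, array([247.,  84.]))
(828, -70, 50, 15, 89.4, array([350.,  83.]))
blue40
(448, 368, 46, 45, -58.5, array([198., 213.]))
(674, 283, 47, 46, 6.4, array([230., 136.]))
(639, 135, 150, 130, -89.2, array([279., 148.]))
(833, 312, 49, 16, 89.4, array([221.,  84.]))
(833, 5, 48, 16, 89.4, array([324.,  84.]))
(834, 82, 48, 16, 89.4, array([298.,  84.]))
(835, 158, 51, 16, 89.4, array([272.,  84.]))
(835, 234, 48, 16, 89.5, array([247.,  84.]))
(835, -71, 51, 16, 89.4, array([350.,  83.]))
orange40
(643, -49, 148, 129, -88.9, array([342., 146.]))
yellow161
(456, -239, 112, 15, -88.4, array([418., 204.]))
(527, -237, 111, 14, -87.7, array([416., 177.]))
red
(93, -712, 109, 32, -89.7, array([585., 342.]))
(252, 549, 45, 43, 68.2, array([137., 283.]))
(295, -659, 213, 112, 89.8, array([560., 259.]))
(539, 164, 116, 14, 85.9, array([270., 183.]))
[326.9 371.7] [248.7 165.6]
```

Request:
play_rows(plan=[[12,38,5,0,0,0,1],[12,39,5,0,0,0,1],[12,39,0,0,0,0,1],[12,39,0,0,0,0,1],[12,39,0,0,0,0,1]])

```text
time_s: 0.57
eef_pos: [296.0, -272.0, 237.8]
ee_rot: [-0.002, 0.973, 0.229, -0.0]
force: [1.3, -0.5, -0.1]
grip_width: 1.001
```

Request:
play_rows(plan=[[12,39,0,0,0,-0.124,1],[12,39,0,0,0,-0.124,1],[12,39,0,0,0,-0.124,1],[12,39,0,0,0,-0.124,1],[12,39,0,0,0,-0.124,1]])

```text
time_s: 0.98
eef_pos: [345.9, -107.6, 237.8]
ee_rot: [-0.002, 1.0, -0.028, 0.0]
force: [0.2, -0.6, -0.2]
grip_width: 0.998
```

Request:
play_rows(plan=[[12,39,0,0,0,0,1],[12,39,0,0,0,0,1],[12,39,0,0,0,0,1],[12,39,0,0,0,0,1],[12,39,0,0,0,0,1]])

```text
time_s: 1.4
eef_pos: [404.7, 92.8, 238.2]
ee_rot: [-0.002, 0.999, -0.033, 0.001]
force: [1.7, 0.1, 0.5]
grip_width: 0.999
```

Request:
play_rows(plan=[[13,39,0,0,0,-0.084,1],[13,39,0,0,0,0,1],[13,39,0,0,0,0,1],[12,36,-10,0,0,0,1],[0,0,-40,0,0,0,1]])

```text
time_s: 1.82
eef_pos: [457.9, 256.6, 192.9]
ee_rot: [-0.005, 0.997, -0.074, 0.008]
force: [2.3, 0.5, -0.9]
grip_width: 0.999
```

```bash
python3 - <<'E'
from h import *
import pickle
t=cap('top','top1.png');w=cap('wrist','wr1.png')
pickle.dump(t,open('top1.pkl','wb'));pickle.dump(w,open('wr1.pkl','wb'))
cv2.imwrite('pics/both1.png',np.vstack([t['img'][:,:],w['img']])[::1])
im=np.vstack([t['img'],w['img']]); cv2.imwrite('pics/both1.png',cv2.resize(im,(480,600),interpolation=cv2.INTER_AREA))
s=sense();print(s['eef_pos'],s['ee_rot'],s['joints'])
print([r for r in rects(w,(50,100,60),(80,255,255),34,200)])
print([r for r in rects(t,(50,100,60),(80,255,255),34)])
E
```

```text
[452.06582395 251.27325496 184.42398607] [-4.97638832e-04  9.97195626e-01 -7.48211831e-02 -1.55751591e-03] [0.27948859 0.33850407 1.58961989 0.00214813 1.21604556 1.99931869]
[(457, 251, 93, 41, -8.4, array([324., 181.])), (462, 22, 95, 47, 14.5, array([569., 140.]))]
[(58, 598, 202, 188, -59.7, array([112., 350.])), (460, 18, 93, 42, 14.3, array([320., 209.])), (535, -458, 41, 40, -2.6, array([485., 182.]))]
```

View pics/both1.png

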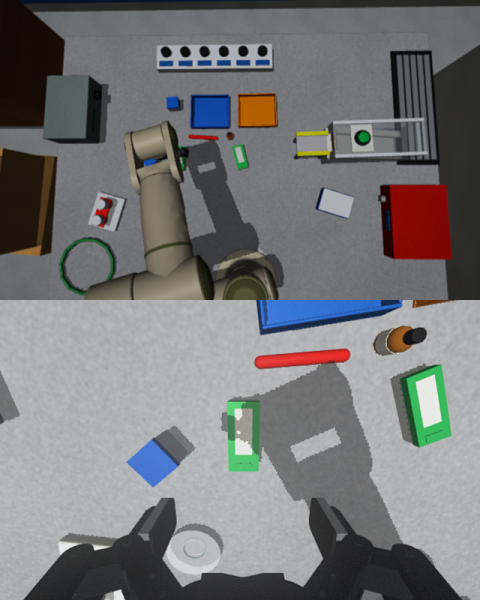

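The wrist view confirms cassette A below the gripper, with the marker, oil bottle, dish, cube and cassette B around it. The scene has two cassettes, two cubes and no canisters. Next I grasp cassette A.

Request:
play_rows(plan=[[2,0,-40,0,0,0,0.6],[1,0,-40,0,0,0,0.6],[1,0,-40,0,0,0,0.6],[1,0,-35,0,0,0,0.6],[0,0,-10,0,0,0,0.6]], grip_force=60)

```text
time_s: 2.33
eef_pos: [459.7, 247.8, 26.1]
ee_rot: [-0.002, 0.997, -0.077, 0.003]
force: [-0.4, 0.6, -0.4]
grip_width: 0.799
```

Request:
play_rows(plan=[[0,0,0,0,0,0,0.6]])

```text
time_s: 2.42
eef_pos: [459.3, 246.7, 25.7]
ee_rot: [-0.001, 0.997, -0.077, 0.001]
force: [0.6, 0.3, 0.8]
grip_width: 0.802
```

Request:
play_rows(plan=[[-2,4,-15,0,0,0,0.6],[0,0,0,0,0,0,0.6],[0,0,0,0,0,0,-1],[0,0,0,0,0,0,-1],[0,0,0,0,0,0,-1]])

```text
time_s: 2.83
eef_pos: [462.6, 250.0, 21.0]
ee_rot: [-0.003, 0.997, -0.079, 0.006]
force: [-0.3, 0.9, -3.1]
grip_width: 0.45
```

Request:
play_rows(plan=[[0,0,0,0,0,0,-1],[0,0,0,0,0,0,-1],[0,0,0,0,0,0,-1]])

```text
time_s: 3.08
eef_pos: [463.5, 249.9, 23.4]
ee_rot: [-0.003, 0.997, -0.079, 0.008]
force: [0.2, 0.4, -2.3]
grip_width: 0.45
```

Request:
play_rows(plan=[[0,0,0,0,0,0,0.6],[0,0,0,0,0,0,0.6],[-4,0,-8,0,0,0,0.6],[-2,0,-6,0,0,0,0.6],[0,0,0,0,0,0,0.6]])

```text
time_s: 3.5
eef_pos: [457.4, 250.1, 8.8]
ee_rot: [-0.003, 0.997, -0.079, 0.009]
force: [0.2, -0.3, -0.5]
grip_width: 0.797
```

```bash
cat >> h.py <<'E'
from scipy.spatial.transform import Rotation as Ro
def st():
    s=sense(); q=s['ee_rot']; R=Ro.from_quat([q[1],q[2],q[3],q[0]]).as_matrix()
    print('t',round(s['time_s'],2),'p',s['eef_pos'].round(1),'yang',np.degrees(np.arctan2(R[1,1],R[0,1])).round(1),'z',R[:,2].round(3),'F',s['force'].round(1),'w',round(s['grip_width']*85,1))
    # correction rotvec making the tool vertical
    c=np.cross(R[:,2],[0,0,-1]); print('tilt fix',c.round(3)); return s
E
python3 -c "
from h import *
st()"
```

```text
t 3.5 p [457.4 250.1   8.8] yang -99.0 z [ 0.018  0.006 -1.   ] F [ 0.2 -0.3 -0.5] w 67.7
tilt fix [-0.006  0.018  0.   ]
```

Request:
play_rows(plan=[[0,0,0,-0.006,0.018,0,0.6],[0,0,0,0,0,0,-1],[0,0,0,0,0,0,-1],[0,0,0,0,0,0,-1],[0,0,0,0,0,0,-1]])

```text
time_s: 3.92
eef_pos: [457.2, 250.1, 8.3]
ee_rot: [0.001, 0.997, -0.078, -0.002]
force: [0.2, -0.2, -3.0]
grip_width: 0.456
```

Request:
play_rows(plan=[[0,0,0,0,0,0,-1],[0,0,20,0,0,0,-1],[0,0,40,0,0,0,-1],[0,0,40,0,0,0,-1]])

```text
time_s: 4.25
eef_pos: [451.8, 248.3, 103.2]
ee_rot: [0.004, 0.997, -0.079, -0.01]
force: [1.0, 0.4, -1.9]
grip_width: 0.452
```

```bash
python3 -c "
from h import *
st()"
```

```text
t 4.25 p [451.8 248.3 103.2] yang -99.0 z [-0.021 -0.006 -1.   ] F [ 1.   0.4 -1.9] w 38.4
tilt fix [ 0.006 -0.021  0.   ]
```

Request:
play_rows(plan=[[1,-10,38,0.006,-0.021,0,-1],[1,-20,36,0,0,-0.12,-1],[2,-32,25,0,0,-0.12,-1],[3,-38,0,0,0,-0.12,-1],[3,-38,0,0,0,-0.12,-1]])

```text
time_s: 4.67
eef_pos: [461.4, 111.2, 213.8]
ee_rot: [-0.002, 0.949, -0.317, 0.006]
force: [1.0, -1.0, -3.0]
grip_width: 0.456
```

Request:
play_rows(plan=[[3,-38,0,0,0,-0.12,-1],[3,-38,0,0,0,-0.12,-1],[3,-38,0,0,0,-0.12,-1],[3,-38,0,0,0,-0.12,-1],[3,-38,0,0,0,-0.12,-1]])

```text
time_s: 5.08
eef_pos: [474.3, -87.3, 214.8]
ee_rot: [-0.001, 0.805, -0.593, 0.008]
force: [1.2, -0.3, -1.7]
grip_width: 0.454
```

```bash
python3 -c "
from h import *
st()"
```

```text
t 5.08 p [474.3 -87.3 214.8] yang -162.8 z [ 0.013 -0.008 -1.   ] F [ 1.2 -0.3 -1.7] w 38.6
tilt fix [0.008 0.013 0.   ]
```

Request:
play_rows(plan=[[4,-36,0,0.008,0.013,-0.12,-1],[4,-36,0,0,0,-0.12,-1],[4,-36,0,0,0,0,-1],[2,-30,-5,0,0,0,-1],[0,0,0,0,0,0,-1]])

```text
time_s: 5.5
eef_pos: [485.9, -238.4, 207.9]
ee_rot: [0.001, 0.72, -0.694, -0.001]
force: [-0.7, -0.3, -2.7]
grip_width: 0.458
```

```bash
python3 - <<'E'
from h import *
import pickle
st()
t=cap('top');w=cap('wrist');pickle.dump((t,w),open('c2.pkl','wb'))
print(rects(t,(24,150,80),(35,255,255),161,20))
print(rects(w,(24,150,80),(35,255,255),161,100))
cv2.imwrite('pics/w2.png',w['img'])
E
```

```text
t 5.5 p [ 485.9 -238.4  207.9] yang -177.9 z [-0.003 -0.    -1.   ] F [-0.7 -0.3 -2.7] w 38.9
tilt fix [ 0.    -0.003  0.   ]
[(525, -191, 19, 11, -90.0, array([398., 178.]))]
[(457, -251, 58, 14, -85.2, array([373., 202.])), (528, -242, 71, 14, -88.2, array([258., 213.]))]
```

View pics/w2.png

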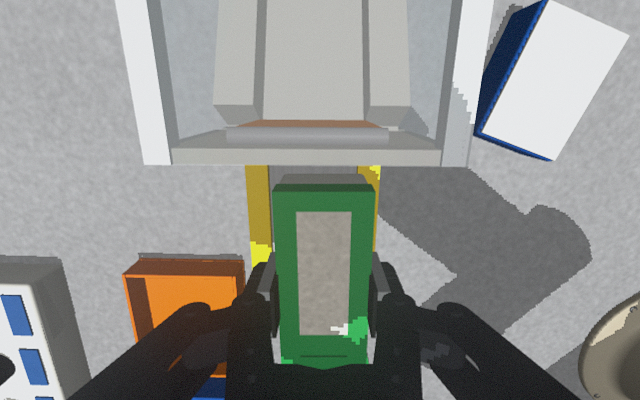

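The wrist view shows the cassette parallel to the yellow strips. It needs about +6 mm in x, then lowering.

Request:
play_rows(plan=[[6,4,-10,0,-0.003,0,-1],[0,0,-15,0,0,0,-1],[0,0,-8,0,0,0,-1],[0,0,0,0,0,0,-1]])

```text
time_s: 5.93
eef_pos: [493.3, -225.6, 173.5]
ee_rot: [-0.001, 0.722, -0.692, -0.0]
force: [0.3, 0.5, -3.1]
grip_width: 0.457
```

```bash
python3 -c "
from h import *
st()"
```

```text
t 5.93 p [ 493.3 -225.6  173.5] yang -177.5 z [ 0.001  0.002 -1.   ] F [ 0.3  0.5 -3.1] w 38.8
tilt fix [-0.002  0.001  0.   ]
```

Request:
play_rows(plan=[[-1,-6,-4,0,0,0,-1],[0,0,-4,0,0,0,-1],[0,0,-1,0,0,0,-1]])

```text
time_s: 6.18
eef_pos: [492.9, -230.0, 164.2]
ee_rot: [-0.001, 0.723, -0.69, -0.0]
force: [0.6, 0.7, -2.2]
grip_width: 0.456
```

```bash
python3 -c "
from h import *
st()"
```

```text
t 6.18 p [ 492.9 -230.   164.2] yang -177.3 z [ 0.002  0.002 -1.   ] F [ 0.6  0.7 -2.2] w 38.8
tilt fix [-0.002  0.002  0.   ]
```

Request:
play_rows(plan=[[0,0,0,0,0,0,1],[0,0,0,0,0,0,1],[0,0,0,0,0,0,1],[0,0,25,0,0,0,1],[0,0,30,0,0,0,1]])

```text
time_s: 6.6
eef_pos: [491.7, -229.3, 217.5]
ee_rot: [-0.001, 0.723, -0.691, -0.003]
force: [0.3, 0.0, 0.9]
grip_width: 1.001
```

Request:
play_rows(plan=[[-2,35,5,0,0,0,-1],[-2,35,0,0,0,0,-1],[0,18,0,0,0,0,-1],[0,0,0,0,0,0,-1]])

```text
time_s: 6.93
eef_pos: [489.6, -141.1, 231.1]
ee_rot: [-0.003, 0.722, -0.692, 0.004]
force: [-0.2, -0.1, 0.2]
grip_width: 0.455
```

```bash
python3 - <<'E'
from h import *
st()
w=cap('wrist','w3.png');t=cap('top')
print(rects(w,(50,100,60),(80,255,255),189,200)); print(rects(t,(50,100,60),(80,255,255),189,40))
E
```

```text
t 6.93 p [ 489.6 -141.1  231.1] yang -177.6 z [ 0.01  -0.002 -1.   ] F [-0.2 -0.1  0.2] w 38.6
tilt fix [0.002 0.01  0.   ]
[(480, -90, 41, 22, 14.3, array([334., 301.])), (493, -229, 86, 40, -87.3, array([325.,  80.]))]
[(80, 528, 181, 178, 2.7, array([115., 355.])), (442, 16, 83, 37, 14.4, array([320., 209.])), (494, -266, 42, 23, -1.9, array([432., 190.])), (509, -408, 37, 36, -2.2, array([485., 182.]))]
```

View pics/w3.png

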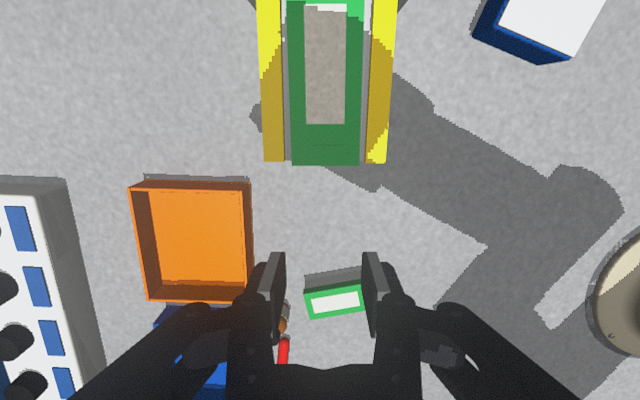

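The cassette sits between the strips with its rear at the sill end (325,160). Next I push it with the fingers shut.

Request:
play_rows(plan=[[0,0,-20,0.002,0.01,0,-1],[0,0,-20,0,0,0,-1],[0,0,-15,0,0,0,-1],[0,0,0,0,0,0,-1]])

```text
time_s: 7.37
eef_pos: [490.4, -148.6, 174.7]
ee_rot: [0.001, 0.72, -0.694, 0.002]
force: [-1.0, 0.1, -0.6]
grip_width: -0.002
```

```bash
python3 -c "
from h import *
st()"
```

```text
t 7.37 p [ 490.4 -148.6  174.7] yang -177.8 z [ 0.002 -0.004 -1.   ] F [-1.   0.1 -0.6] w -0.2
tilt fix [0.004 0.002 0.   ]
```

Request:
play_rows(plan=[[0,-15,0,0.004,0.002,0,-1],[0.7,-15,0,0,0,0,-1],[0.7,-15,0,0,0,0,-1],[0.7,-15,0,0,0,0,-1],[0.7,-15,0,0,0,0,-1]])

```text
time_s: 7.78
eef_pos: [493.3, -229.8, 176.5]
ee_rot: [-0.001, 0.72, -0.694, -0.001]
force: [0.8, 2.4, 1.0]
grip_width: 0.004
```

```bash
python3 -c "
from h import *
st()"
```

```text
t 7.78 p [ 493.3 -229.8  176.5] yang -177.9 z [-0.     0.001 -1.   ] F [0.8 2.4 1. ] w 0.3
tilt fix [-0.001 -0.    -0.   ]
```

Request:
play_rows(plan=[[0.5,-13,0,0,0,0,-1],[0.5,-13,-1,0,0,0,-1],[0.5,-12,0,0,0,0,-1],[0,0,0,0,0,0,-1],[0,0,0,0,0,0,-1]])

```text
time_s: 8.2
eef_pos: [494.7, -277.3, 176.8]
ee_rot: [-0.0, 0.718, -0.696, 0.001]
force: [-0.8, 0.0, 0.5]
grip_width: 0.003
```

```bash
python3 - <<'E'
from h import *
st()
c=cap('scene'); cv2.imwrite('pics/s4.png',cv2.resize(c['img'][200:400,30:300],None,fx=2.4,fy=2.4))
E
```

```text
t 8.2 p [ 494.7 -277.3  176.8] yang -178.2 z [ 0.002 -0.002 -1.   ] F [-0.8  0.   0.5] w 0.2
tilt fix [0.002 0.002 0.   ]
```

View pics/s4.png

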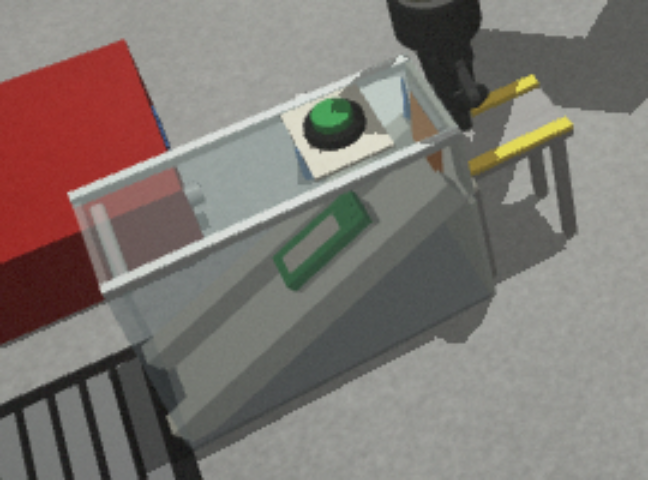

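The cassette is inside, sliding down the slide, at about (320,240), and the flap looks shut. Cassette B is next.

Request:
play_rows(plan=[[0,20,0,0.002,0.002,0,-1],[0,25,20,0,0,0,-1],[-2,25,30,0,0,0.12,0],[-2,25,5,0,0,0.12,0.6],[-3,22,0,0,0,0.12,0.6]])

```text
time_s: 8.67
eef_pos: [486.3, -156.5, 232.3]
ee_rot: [0.001, 0.833, -0.553, -0.001]
force: [0.2, -0.9, 0.4]
grip_width: 0.416
```

Request:
play_rows(plan=[[-3,20,0,0,0,0.12,0.6],[-3,20,0,0,0,0.12,0.6],[-3,20,0,0,0,0.12,0.6],[-3,20,0,0,0,0.12,0.6],[-3,20,0,0,0,0.12,0.6]])

```text
time_s: 9.08
eef_pos: [469.5, -47.6, 234.3]
ee_rot: [0.001, 0.963, -0.27, 0.001]
force: [0.1, -0.0, -0.5]
grip_width: 0.798
```

Request:
play_rows(plan=[[-3,18,0,0,0,0.12,0.6],[-3,18,0,0,0,0.12,0.6],[-3,18,0,0,0,0.12,0.6],[-3,18,-10,0,0,0.12,0.6],[0,0,-20,0,0,0.12,0.6]])

```text
time_s: 9.5
eef_pos: [455.8, 33.8, 207.5]
ee_rot: [0.001, 0.999, 0.04, 0.005]
force: [0.4, -1.0, 0.5]
grip_width: 0.801
```

```bash
python3 - <<'E'
from h import *
st()
w=cap('wrist')
print(rects(w,(50,100,60),(80,255,255),34,200))
E
```

```text
t 9.5 p [455.8  33.8 207.5] yang -85.4 z [ 0.01  -0.002 -1.   ] F [ 0.4 -1.   0.5] w 68.0
tilt fix [0.002 0.01  0.   ]
[(461, 19, 93, 40, 14.5, array([337., 177.]))]
```

Request:
play_rows(plan=[[3,-8,-36,0.002,0.01,0.09,0.6],[2,-7,-38,0,0,0.08,0.6],[0,0,-38,0,0,0,0.6],[0,0,-35,0,0,0,0.6],[0,0,-20,0,0,0,0.6]])

```text
time_s: 9.97
eef_pos: [460.5, 18.9, 35.8]
ee_rot: [0.001, 0.992, 0.129, 0.002]
force: [0.2, 0.9, 0.3]
grip_width: 0.799
```

```bash
python3 -c "
from h import *
st()"
```

```text
t 9.97 p [460.5  18.9  35.8] yang -75.2 z [ 0.004 -0.001 -1.   ] F [0.2 0.9 0.3] w 67.9
tilt fix [0.001 0.004 0.   ]
```

Request:
play_rows(plan=[[0,0,-16,0,0.004,0,0.6],[0,0,-8,0,0,0,0.6],[0,0,0,0,0,0,0.6]])

```text
time_s: 10.22
eef_pos: [458.0, 19.4, 7.6]
ee_rot: [-0.001, 0.992, 0.125, -0.004]
force: [-0.3, 0.6, -0.1]
grip_width: 0.794
```

Request:
play_rows(plan=[[0,0,0,0,0,0,-1],[0,0,0,0,0,0,-1],[0,0,0,0,0,0,-1],[0,0,0,0,0,0,-1],[0,0,0,0,0,0,-1]])

```text
time_s: 10.63
eef_pos: [460.1, 19.2, 11.6]
ee_rot: [0.0, 0.992, 0.123, -0.001]
force: [-0.2, 0.2, -2.0]
grip_width: 0.458
```

```bash
python3 -c "
from h import *
st()"
```

```text
t 10.63 p [460.1  19.2  11.6] yang -75.8 z [-0.002 -0.001 -1.   ] F [-0.2  0.2 -2. ] w 38.9
tilt fix [ 0.001 -0.002  0.   ]
```

Request:
play_rows(plan=[[0,0,25,0.001,-0.002,0,-1],[0,0,38,0,0,0,-1],[0,-5,40,0,0,-0.12,-1],[2,-10,38,0,0,-0.12,-1],[2,-14,35,0,0,-0.12,-1]])

```text
time_s: 11.05
eef_pos: [457.9, -7.5, 189.5]
ee_rot: [-0.004, 0.998, -0.061, -0.007]
force: [1.8, -0.3, -1.7]
grip_width: 0.458
```

Request:
play_rows(plan=[[2,-17,20,0,0,-0.12,-1],[2,-18,0,0,0,-0.12,-1],[2,-18,0,0,0,-0.12,-1],[2,-18,0,0,0,-0.12,-1],[2,-18,0,0,0,-0.12,-1]])

```text
time_s: 11.47
eef_pos: [470.0, -100.1, 221.9]
ee_rot: [-0.003, 0.931, -0.365, 0.004]
force: [0.5, 0.3, -1.8]
grip_width: 0.454
```

Request:
play_rows(plan=[[3,-18,0,0,0,-0.12,-1],[3,-18,0,0,0,-0.12,-1],[3,-18,0,0,0,-0.12,-1],[3,-18,0,0,0,-0.12,-1],[3,-18,0,0,0,-0.12,-1]])

```text
time_s: 11.88
eef_pos: [484.1, -194.2, 223.2]
ee_rot: [-0.001, 0.774, -0.634, 0.005]
force: [0.5, -0.2, -2.6]
grip_width: 0.46
```

```bash
python3 -c "
from h import *
st()"
```

```text
t 11.88 p [ 484.1 -194.2  223.2] yang -168.6 z [ 0.01  -0.004 -1.   ] F [ 0.5 -0.2 -2.6] w 39.1
tilt fix [0.004 0.01  0.   ]
```

Request:
play_rows(plan=[[4,-15,0,0.004,0.01,-0.08,-1],[4,-15,-10,0,0,-0.075,-1],[0,-4,-15,0,0,0,-1],[0,0,-12,0,0,0,-1],[0,0,0,0,0,0,-1]])

```text
time_s: 12.3
eef_pos: [491.8, -233.4, 185.8]
ee_rot: [0.001, 0.715, -0.699, 0.001]
force: [-0.4, 2.0, -2.2]
grip_width: 0.453
```

```bash
python3 - <<'E'
from h import *
st()
w=cap('wrist')
print(rects(w,(50,100,60),(80,255,255),205,200)); print(rects(w,(24,150,80),(35,255,255),161,100))
E
```

```text
t 12.3 p [ 491.8 -233.4  185.8] yang -178.7 z [ 0.001 -0.002 -1.   ] F [-0.4  2.  -2.2] w 38.5
tilt fix [0.002 0.001 0.   ]
[(492, -234, 98, 42, -88.6, array([325., 265.]))]
[(528, -248, 58, 14, -88.1, array([260., 216.])), (458, -250, 57, 14, -88.5, array([384., 214.]))]
```

Request:
play_rows(plan=[[1,2,-12,0.002,0.001,0.02,-1],[0,0,-5,0,0,0,-1],[0,0,-2,0,0,0,-1]])

```text
time_s: 12.6
eef_pos: [493.8, -231.1, 168.8]
ee_rot: [-0.0, 0.723, -0.69, 0.002]
force: [-1.0, -0.7, -2.1]
grip_width: 0.449
```

```bash
python3 -c "
from h import *
st()"
```

```text
t 12.6 p [ 493.8 -231.1  168.8] yang -177.3 z [ 0.004 -0.003 -1.   ] F [-1.  -0.7 -2.1] w 38.2
tilt fix [0.003 0.004 0.   ]
```

Request:
play_rows(plan=[[-1,0,-3,0.003,0.004,0,-1],[0,0,0,0,0,0,1],[0,0,0,0,0,0,1],[0,0,0,0,0,0,1],[0,0,25,0,0,0,1]])

```text
time_s: 13.02
eef_pos: [491.9, -229.9, 188.6]
ee_rot: [0.0, 0.724, -0.69, -0.003]
force: [0.2, -0.4, 0.1]
grip_width: 0.987
```

Request:
play_rows(plan=[[0,0,30,0,0,0,1],[-2,35,5,0,0,0,-1],[-2,35,0,0,0,0,-1],[0,14,0,0,0,0,-1],[0,0,0,0,0,0,-1]])

```text
time_s: 13.43
eef_pos: [489.4, -145.3, 232.2]
ee_rot: [-0.001, 0.723, -0.691, 0.004]
force: [0.5, -0.5, 0.3]
grip_width: 0.456
```

Request:
play_rows(plan=[[0,0,-10,0,0,0,-1],[0,0,-15,0,0,0,-1],[0,0,-15,0,0,0,-1],[0,0,0,0,0,0,-1]])

```text
time_s: 13.77
eef_pos: [490.0, -147.5, 190.8]
ee_rot: [-0.001, 0.723, -0.691, 0.006]
force: [0.4, 0.7, 0.1]
grip_width: 0.002
```

```bash
python3 - <<'E'
from h import *
st()
w=cap('wrist')
print(rects(w,(50,100,60),(80,255,255),189,200))
E
```

```text
t 13.77 p [ 490.  -147.5  190.8] yang -177.4 z [ 0.01  -0.007 -1.   ] F [0.4 0.7 0.1] w 0.2
tilt fix [0.007 0.01  0.   ]
[(492, -227, 80, 40, -87.2, array([326.,  94.]))]
```

Request:
play_rows(plan=[[0,0,-13,0.007,0.01,0,-1],[0,-14,-2,0,0,0,-1],[0.6,-15,0,0,0,0,-1],[0.6,-15,0,0,0,0,-1],[0.6,-15,0,0,0,0,-1]])

```text
time_s: 14.23
eef_pos: [492.9, -209.8, 175.9]
ee_rot: [-0.001, 0.723, -0.691, -0.001]
force: [-0.8, 3.3, 2.7]
grip_width: -0.002
```

```bash
python3 -c "
from h import *
st()"
```

```text
t 14.23 p [ 492.9 -209.8  175.9] yang -177.4 z [ 0.001  0.003 -1.   ] F [-0.8  3.3  2.7] w -0.1
tilt fix [-0.003  0.001  0.   ]
```

Request:
play_rows(plan=[[0.3,-15,0,0,0,0,-1],[0.4,-14,0,0,0,0,-1],[0.4,-14,0,0,0,0,-1],[0.4,-13,0,0,0,0,-1],[0.4,-4,0,0,0,0,-1]])

```text
time_s: 14.65
eef_pos: [494.6, -279.0, 175.7]
ee_rot: [-0.001, 0.722, -0.692, -0.0]
force: [-0.3, 0.1, 0.8]
grip_width: 0.001
```

Request:
play_rows(plan=[[0,0,0,0,0,0,-1],[0,20,0,0,0,0,-1],[-2,30,15,0,0,0,-1],[-3,35,20,0,0,0,-1],[-3,35,15,0,0,0,-1]])

```text
time_s: 15.07
eef_pos: [484.1, -161.0, 222.2]
ee_rot: [-0.0, 0.719, -0.695, -0.004]
force: [0.8, -0.1, 0.2]
grip_width: 0.001
```

```bash
python3 - <<'E'
from h import *
import pickle
st()
c=cap('scene'); t=cap('top'); pickle.dump((c,t),open('c5.pkl','wb'))
cv2.imwrite('pics/s5.png',np.vstack([cv2.resize(c['img'][200:400,30:300],(486,360)),cv2.resize(t['img'][120:240,380:600],(440,240))[:, :440] if 0 else cv2.resize(t['img'][130:230,390:592],(486,240))]))
E
```

```text
t 15.07 p [ 484.1 -161.   222.2] yang -178.1 z [-0.005  0.005 -1.   ] F [ 0.8 -0.1  0.2] w 0.1
tilt fix [-0.005 -0.005 -0.   ]
```

View pics/s5.png

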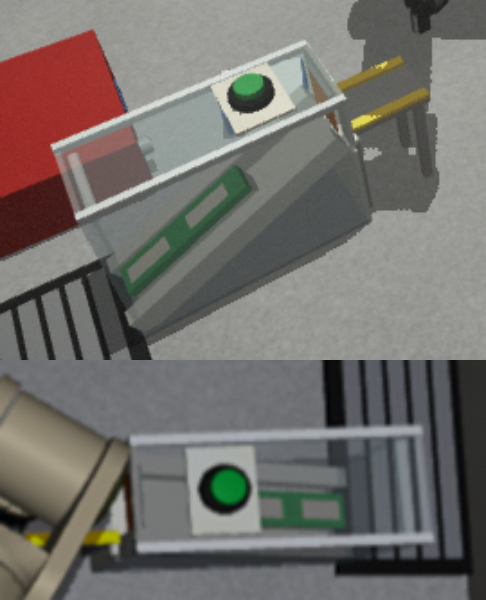

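Both cassettes lie end to end on the slide, at (145,265) and (208,205) in the crop. The sill is empty and the flap is upright in its opening. I triangulate the button next.

```bash
python3 - <<'E'
from h import *
import pickle
c,t=pickle.load(open('c5.pkl','rb'))
def cen(c,u0,u1,v0,v1):
    h=cv2.cvtColor(c['img'],cv2.COLOR_BGR2HSV); m=cv2.inRange(h,(50,140,60),(80,255,255)); k=np.zeros_like(m);k[v0:v1,u0:u1]=m[v0:v1,u0:u1]
    k=cv2.morphologyEx(k,cv2.MORPH_OPEN,np.ones((3,3)));y,x=np.nonzero(k); return x.mean(),y.mean(),len(x)
a=cen(c,145,195,235,265); b=cen(t,472,500,170,197); print(a,b)
o1,d1=ray(c,*a[:2]);o2,d2=ray(t,*b[:2])
A=np.stack([d1,-d2],1);s=np.linalg.lstsq(A,o2-o1,rcond=None)[0];print(o1+s[0]*d1,o2+s[1]*d2)
E
```

```text
(np.float64(nan), np.float64(nan), 0) (np.float64(484.55882352941177), np.float64(182.44117647058823), 170)
 ** On entry to DLASCL parameter number  4 had an illegal value
 ** On entry to DLASCL parameter number  4 had an illegal value
 ** On entry to DLASCL parameter number  4 had an illegal value
 ** On entry to DLASCL parameter number  4 had an illegal value
 ** On entry to DLASCL parameter number  5 had an illegal value
 ** On entry to DLASCL parameter number  4 had an illegal value<stdin>:6: RuntimeWarning: Mean of empty slice.
  ret = ret.dtype.type(ret / rcount)
Traceback (most recent call last):
numpy.linalg.LinAlgError: SVD did not converge in Linear Least Squares
```

```bash
python3 - <<'E'
from h import *
import pickle
c,t=pickle.load(open('c5.pkl','rb'))
def cen(c,u0,u1,v0,v1):
    h=cv2.cvtColor(c['img'],cv2.COLOR_BGR2HSV); m=cv2.inRange(h,(45,90,50),(85,255,255)); k=np.zeros_like(m);k[v0:v1,u0:u1]=m[v0:v1,u0:u1]
    y,x=np.nonzero(k); return x.mean(),y.mean(),len(x)
a=cen(c,145,195,235,262); b=cen(t,472,500,170,197); print(a,b)
o1,d1=ray(c,*a[:2]);o2,d2=ray(t,*b[:2])
A=np.stack([d1,-d2],1);s=np.linalg.lstsq(A,o2-o1,rcond=None)[0];print(o1+s[0]*d1,o2+s[1]*d2)
E
```

```text
(np.float64(167.64423076923077), np.float64(247.79326923076923), 208) (np.float64(485.0162162162162), np.float64(182.42162162162163), 185)
[ 496.61667466 -385.91382104  255.76233017] [ 496.56011205 -386.06626876  255.80236793]
```

Request:
play_rows(plan=[[0,-5,35,-0.005,-0.005,0,-1],[1,-20,30,0,0,0,-1],[2,-38,5,0,0,0,-1],[2,-38,0,0,0,0,-1],[2,-38,0,0,0,0,-1]])

```text
time_s: 15.58
eef_pos: [491.6, -293.7, 299.2]
ee_rot: [-0.001, 0.725, -0.688, 0.002]
force: [0.1, -0.1, 0.6]
grip_width: -0.004
```

Request:
play_rows(plan=[[2,-38,0,0,0,0,-1],[2,-35,0,0,0,0,-1],[0,-8,0,0,0,0,-1],[0,0,0,0,0,0,-1]])

```text
time_s: 15.92
eef_pos: [493.7, -385.4, 296.5]
ee_rot: [0.0, 0.724, -0.69, 0.002]
force: [0.9, 0.2, -0.5]
grip_width: 0.002
```

```bash
python3 -c "
from h import *
st()"
```

```text
t 15.92 p [ 493.7 -385.4  296.5] yang -177.3 z [ 0.003 -0.003 -1.   ] F [ 0.9  0.2 -0.5] w 0.1
tilt fix [0.003 0.003 0.   ]
```

Request:
play_rows(plan=[[3,0,-18,0.003,0.003,0,-1],[0,0,-12,0,0,0,-1],[0,0,-5,0,0,0,-1],[0,0,-3,0,0,0,-1]])

```text
time_s: 16.25
eef_pos: [497.0, -384.0, 257.4]
ee_rot: [0.0, 0.724, -0.69, 0.0]
force: [0.4, -2.7, 3.5]
grip_width: 0.001
```

```bash
python3 -c "
from h import *
st()"
```

```text
t 16.25 p [ 497.  -384.   257.4] yang -177.2 z [ 0.    -0.001 -1.   ] F [ 0.4 -2.7  3.5] w 0.1
tilt fix [0.001 0.    0.   ]
```

Request:
play_rows(plan=[[0,0,-3,0,0,0,-1],[0,0,-3,0,0,0,-1],[0,0,-3,0,0,0,-1]])

```text
time_s: 16.5
eef_pos: [497.2, -383.8, 254.9]
ee_rot: [0.002, 0.724, -0.689, 0.005]
force: [-5.4, 2.2, 15.1]
grip_width: 0.0
```

Request:
play_rows(plan=[[0,0,-3,0,0,0,-1],[0,0,-2,0,0,0,-1]])

```text
time_s: 16.67
eef_pos: [497.2, -383.8, 255.3]
ee_rot: [0.003, 0.725, -0.689, 0.008]
force: [-2.9, -1.2, 5.0]
grip_width: 0.001
```

Request:
play_rows(plan=[[0,0,-4,0,0,0,-1],[0,0,-4,0,0,0,-1]])

```text
time_s: 16.83
eef_pos: [497.3, -383.9, 254.8]
ee_rot: [0.005, 0.725, -0.689, 0.013]
force: [-8.4, 4.2, 20.7]
grip_width: -0.002
```

```bash
python3 -c "
from h import *
st()"
```

```text
t 16.83 p [ 497.3 -383.9  254.8] yang -177.1 z [ 0.013 -0.025 -1.   ] F [-8.4  4.2 20.7] w -0.2
tilt fix [0.025 0.013 0.   ]
```

The button bottomed out: z stopped at 254.8 while the force rose to 20 N. Next come the cubes.

Request:
play_rows(plan=[[0,0,15,0.025,0.013,0,-1],[0,5,25,0,0,0,-1],[3,30,0,0,0,0.12,-1],[5,30,0,0,0,0.12,0],[5,30,0,0,0,0.12,0.6]])

```text
time_s: 17.25
eef_pos: [509.3, -288.1, 300.0]
ee_rot: [0.0, 0.838, -0.545, 0.002]
force: [0.2, 0.2, 0.3]
grip_width: 0.268
```

Request:
play_rows(plan=[[5,26,0,0,0,0.12,0.6],[6,26,-5,0,0,0.12,0.6],[6,26,-5,0,0,0.12,0.6],[6,26,-5,0,0,0.12,0.6],[6,26,-5,0,0,0.12,0.6]])

```text
time_s: 17.67
eef_pos: [538.9, -148.0, 284.0]
ee_rot: [-0.001, 0.965, -0.261, 0.006]
force: [0.9, -0.1, -0.0]
grip_width: 0.8
```

Request:
play_rows(plan=[[6,26,-5,0,0,0.12,0.6],[6,26,-5,0,0,0.12,0.6],[6,26,-5,0,0,0.12,0.6],[6,26,-5,0,0,0.12,0.6],[6,26,-5,0,0,0.12,0.6]])

```text
time_s: 18.08
eef_pos: [568.6, -7.8, 260.9]
ee_rot: [-0.003, 0.999, 0.049, 0.007]
force: [1.2, -0.1, 0.3]
grip_width: 0.797
```

Request:
play_rows(plan=[[6,26,-5,0,0,0.12,0.6],[6,26,-5,0,0,0.12,0.6],[6,26,-5,0,0,0.12,0.6],[6,26,-5,0,0,0.12,0.6],[6,26,-5,0,0,0.12,0.6]])

```text
time_s: 18.5
eef_pos: [597.8, 132.3, 237.7]
ee_rot: [-0.006, 0.935, 0.354, 0.007]
force: [0.4, -0.9, 0.5]
grip_width: 0.8
```

```bash
python3 - <<'E'
from h import *
import pickle
st()
c=cap('scene'); t=cap('top'); pickle.dump((c,t),open('c6.pkl','wb'))
h=cv2.resize(c['img'],(480,300)); cv2.imwrite('pics/s6.png',np.vstack([h,cv2.resize(t['img'],(480,300))]))
print([r for r in rects(t,(105,150,60),(125,255,255),60) if r[0]<760])
E
```

```text
t 18.5 p [597.8 132.3 237.7] yang -48.6 z [ 0.01   0.016 -1.   ] F [ 0.4 -0.9  0.5] w 68.0
tilt fix [-0.016  0.01   0.   ]
[(446, 362, 46, 45, -58.4, array([198., 213.])), (636, 82, 124, 43, 0.0, array([298., 147.]))]
```

View pics/s6.png

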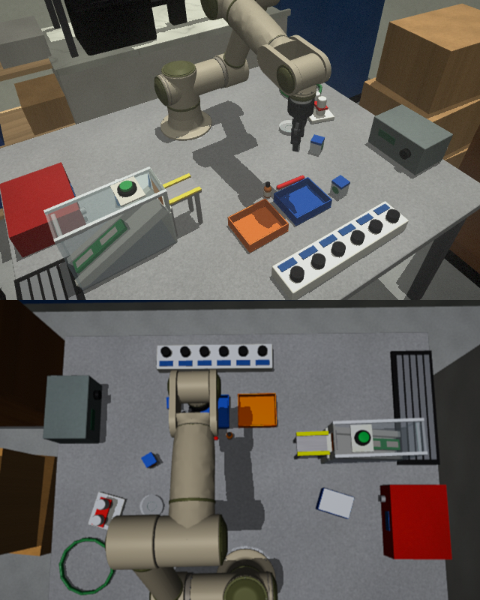

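Both cassettes are in the box and nothing else is on the bench. Cube 1 is next.

Request:
play_rows(plan=[[9,18,-8,-0.016,0.01,0.12,0.6],[9,19,-8,0,0,0.12,0.6],[9,19,-8,0,0,0.12,0.6],[9,19,-8,0,0,0.12,0.6],[9,19,-8,0,0,0.12,0.6]])

```text
time_s: 19.02
eef_pos: [642.9, 230.3, 200.6]
ee_rot: [0.0, 0.785, 0.62, 0.001]
force: [0.6, -0.4, 0.5]
grip_width: 0.801
```

Request:
play_rows(plan=[[9,18,-10,0,0,0.12,0.6],[9,18,-10,0,0,0.12,0.6],[6,10,-10,0,0,0.1,0.6],[0,0,0,0,0,0,0.6]])

```text
time_s: 19.35
eef_pos: [667.0, 281.2, 169.0]
ee_rot: [-0.001, 0.661, 0.75, 0.002]
force: [-0.2, 0.0, -0.9]
grip_width: 0.795
```

```bash
python3 - <<'E'
from h import *
import pickle
st()
w=cap('wrist','w7.png')
print([r for r in rects(w,(105,150,60),(125,255,255),60,200)])
E
```

```text
t 19.35 p [667.  281.2 169. ] yang 7.2 z [ 0.001  0.003 -1.   ] F [-0.2  0.  -0.9] w 67.6
tilt fix [-0.003  0.001  0.   ]
[(831, 95, 38, 11, -87.6, array([455., 386.])), (826, 238, 52, 20, -90.0, array([490., 266.])), (653, 169, 150, 119, -77.3, array([289., 295.])), (671, 281, 44, 44, -84.4, array([328., 202.])), (826, 312, 52, 21, -89.9, array([516., 188.])), (935, 215, 286, 82, -65.0, array([607., 287.])), (447, 365, 45, 45, 31.5, array([43., 57.]))]
```

Request:
play_rows(plan=[[3,-1,-38,-0.003,0.001,-0.02,0.6],[0,0,-38,0,0,0,0.6],[0,0,-35,0,0,0,0.6],[0,0,-20,0,0,0,0.6],[0,0,0,0,0,0,0.6]])

```text
time_s: 19.82
eef_pos: [670.9, 275.2, 44.5]
ee_rot: [0.004, 0.68, 0.733, 0.005]
force: [-0.5, -0.4, -1.1]
grip_width: 0.8
```

```bash
python3 -c "
from h import *
st()"
```

```text
t 19.82 p [670.9 275.2  44.5] yang 4.4 z [ 0.014  0.002 -1.   ] F [-0.5 -0.4 -1.1] w 68.0
tilt fix [-0.002  0.014  0.   ]
```

Request:
play_rows(plan=[[0,5,-10,-0.002,0.014,0.02,0.6],[0,0,-8,0,0,0,0.6],[0,0,0,0,0,0,0.6]])

```text
time_s: 20.07
eef_pos: [672.2, 278.0, 31.4]
ee_rot: [0.001, 0.676, 0.737, 0.002]
force: [0.5, -0.2, 0.6]
grip_width: 0.798
```

Request:
play_rows(plan=[[0,0,0,0,0,0,-1],[0,0,0,0,0,0,-1],[0,0,0,0,0,0,-1],[0,0,0,0,0,0,-1],[0,0,0,0,0,0,-1]])

```text
time_s: 20.48
eef_pos: [674.3, 277.1, 38.1]
ee_rot: [0.004, 0.678, 0.735, 0.005]
force: [0.6, 0.7, -1.5]
grip_width: 0.5
```

```bash
python3 -c "
from h import *
st()"
```

```text
t 20.48 p [674.3 277.1  38.1] yang 4.6 z [ 0.012  0.003 -1.   ] F [ 0.6  0.7 -1.5] w 42.5
tilt fix [-0.003  0.012  0.   ]
```

Request:
play_rows(plan=[[0,0,30,-0.003,0.012,0,-1],[0,0,38,0,0,0,-1],[-8,-26,10,0,0,-0.04,-1],[-9,-27,0,0,0,-0.04,-1],[-9,-28,0,0,0,0,-1]], grip_force=80)

```text
time_s: 20.9
eef_pos: [646.1, 198.6, 117.5]
ee_rot: [-0.001, 0.706, 0.708, -0.0]
force: [0.4, -0.6, -1.9]
grip_width: 0.499
```

Request:
play_rows(plan=[[-8,-25,0,0,0,0,-1],[0,0,0,0,0,0,-1]])

```text
time_s: 21.07
eef_pos: [636.9, 168.5, 118.8]
ee_rot: [-0.0, 0.707, 0.707, -0.001]
force: [-0.2, -0.3, -1.8]
grip_width: 0.497
```

```bash
python3 - <<'E'
from h import *
st()
w=cap('wrist','w8.png')
print([r for r in rects(w,(105,150,60),(125,255,255),40,200) if r[0]<780])
E
```

```text
t 21.07 p [636.9 168.5 118.8] yang -0.1 z [-0.001 -0.001 -1.   ] F [-0.2 -0.3 -1.8] w 42.2
tilt fix [ 0.001 -0.001  0.   ]
[(642, 138, 154, 129, -90.0, array([332., 225.]))]
```

View pics/w8.png

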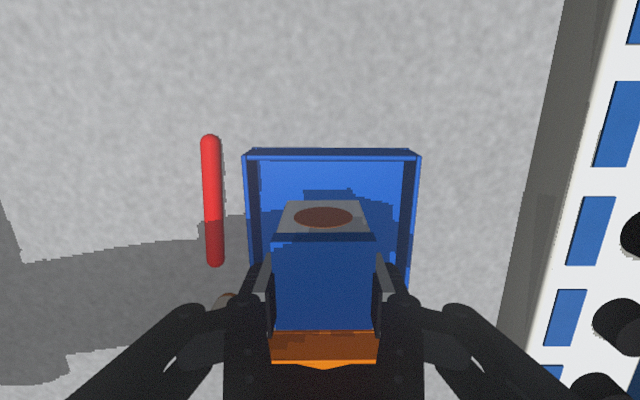

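The cube is held level over the blue tray at about (323,285), inside the walls. Lowering it.

Request:
play_rows(plan=[[3,0,-30,0.001,-0.001,0,-1],[0,0,-25,0,0,0,-1],[0,0,-12,0,0,0,-1],[0,0,0,0,0,0,-1]])

```text
time_s: 21.45
eef_pos: [641.8, 172.1, 51.8]
ee_rot: [0.001, 0.707, 0.707, 0.003]
force: [-1.1, -0.1, -1.9]
grip_width: 0.498
```

```bash
python3 -c "
from h import *
st()"
```

```text
t 21.45 p [641.8 172.1  51.8] yang -0.0 z [ 0.006  0.002 -1.   ] F [-1.1 -0.1 -1.9] w 42.4
tilt fix [-0.002  0.006  0.   ]
```

Request:
play_rows(plan=[[0,0,-6,-0.002,0.006,0,-1],[0,0,-4,0,0,0,-1],[0,0,-2,0,0,0,-1]])

```text
time_s: 21.7
eef_pos: [642.7, 173.7, 40.8]
ee_rot: [0.0, 0.707, 0.708, 0.001]
force: [-0.2, 0.3, -1.6]
grip_width: 0.497
```

```bash
python3 -c "
from h import *
st()"
```

```text
t 21.7 p [642.7 173.7  40.8] yang 0.1 z [ 0.001  0.001 -1.   ] F [-0.2  0.3 -1.6] w 42.3
tilt fix [-0.001  0.001  0.   ]
```

Request:
play_rows(plan=[[0,0,-4,0,0,0,-1],[0,0,0,0,0,0,0.4],[0,0,0,0,0,0,0.4],[0,0,0,0,0,0,0.4],[0,0,20,0,0,0,0.4]])

```text
time_s: 22.12
eef_pos: [643.1, 174.2, 59.7]
ee_rot: [0.001, 0.706, 0.708, 0.001]
force: [0.1, -0.7, -1.0]
grip_width: 0.701
```

Request:
play_rows(plan=[[0,0,38,0,0,0,0.4],[0,0,40,0,0,0,0.4],[-10,10,30,0,0,0,0.6],[-25,22,0,0,0,0.1,0.6],[-27,25,0,0,0,0.1,0.6]])

```text
time_s: 22.53
eef_pos: [583.8, 227.9, 175.9]
ee_rot: [0.004, 0.634, 0.774, 0.004]
force: [0.4, 0.8, -0.9]
grip_width: 0.797
```

Request:
play_rows(plan=[[-27,27,0,0,0,0.1,0.6],[-27,27,0,0,0,0.1,0.6],[-27,27,0,0,0,0.1,0.6],[-27,27,0,0,0,0.05,0.6],[-20,18,0,0,0,0,0.6]])

```text
time_s: 22.95
eef_pos: [450.0, 359.0, 179.8]
ee_rot: [0.005, 0.48, 0.877, 0.008]
force: [0.2, 1.1, 0.1]
grip_width: 0.798
```

```bash
python3 - <<'E'
from h import *
st()
w=cap('wrist','w9.png');t=cap('top')
print([r for r in rects(w,(105,150,60),(125,255,255),60,200) if r[0]<780])
print([r for r in rects(t,(105,150,60),(125,255,255),60,100) if r[0]<780])
E
```

```text
t 22.95 p [450.  359.  179.8] yang 32.6 z [ 0.017  0.01  -1.   ] F [0.2 1.1 0.1] w 67.8
tilt fix [-0.01   0.017  0.   ]
[(448, 366, 44, 44, -57.7, array([321., 190.]))]
[(449, 357, 45, 30, 27.8, array([200., 212.])), (634, 133, 148, 128, -89.2, array([279., 148.]))]
```

Request:
play_rows(plan=[[-2,5,-36,-0.01,0.017,0,0.6],[0,0,-38,0,0,0,0.6],[0,0,-36,0,0,0,0.6],[0,0,-18,0,0,0,0.6],[0,0,0,0,0,0,0.6]])

```text
time_s: 23.47
eef_pos: [449.6, 365.6, 51.3]
ee_rot: [0.003, 0.479, 0.878, 0.004]
force: [-0.7, -0.0, 0.2]
grip_width: 0.8
```

```bash
python3 -c "
from h import *
st()"
```

```text
t 23.47 p [449.6 365.6  51.3] yang 32.7 z [ 0.01   0.004 -1.   ] F [-0.7 -0.   0.2] w 68.0
tilt fix [-0.004  0.01   0.   ]
```

Request:
play_rows(plan=[[-2,-1,-14,-0.004,0.01,0,0.6],[0,0,-10,0,0,0,0.6],[0,0,-2,0,0,0,0.6],[0,0,0,0,0,0,-1],[0,0,0,0,0,0,-1]])

```text
time_s: 23.88
eef_pos: [451.3, 364.2, 28.1]
ee_rot: [0.002, 0.48, 0.877, 0.002]
force: [0.5, -0.4, 0.6]
grip_width: 0.531
```

Request:
play_rows(plan=[[0,0,0,0,0,0,-1],[0,0,0,0,0,0,-1],[0,0,0,0,0,0,-1]])

```text
time_s: 24.13
eef_pos: [452.6, 364.7, 30.7]
ee_rot: [0.003, 0.481, 0.877, 0.004]
force: [-0.2, 0.2, -1.1]
grip_width: 0.502
```

```bash
python3 -c "
from h import *
st()"
```

```text
t 24.13 p [452.6 364.7  30.7] yang 32.6 z [ 0.009  0.004 -1.   ] F [-0.2  0.2 -1.1] w 42.7
tilt fix [-0.004  0.009  0.   ]
```

Request:
play_rows(plan=[[0,0,30,-0.004,0.009,0,-1],[0,0,38,0,0,0,-1],[5,-7,36,0,0,0,-1],[20,-28,15,0,0,-0.08,-1],[20,-28,0,0,0,-0.1,-1]])

```text
time_s: 24.55
eef_pos: [493.4, 303.3, 154.6]
ee_rot: [-0.002, 0.555, 0.832, -0.001]
force: [0.2, 0.7, -1.5]
grip_width: 0.503
```

Request:
play_rows(plan=[[21,-29,0,0,0,-0.1,-1],[21,-29,0,0,0,-0.1,-1],[21,-29,0,0,0,-0.1,-1],[21,-29,0,0,0,-0.09,-1],[20,-29,0,0,0,0,-1]])

```text
time_s: 24.97
eef_pos: [601.2, 152.5, 159.0]
ee_rot: [-0.0, 0.714, 0.701, 0.002]
force: [1.2, 0.4, -1.7]
grip_width: 0.502
```

```bash
python3 - <<'E'
from h import *
st()
c=cap('scene'); cv2.imwrite('pics/s10.png',cv2.resize(c['img'][130:330,290:500],None,fx=2.4,fy=2.4))
E
```

```text
t 24.97 p [601.2 152.5 159. ] yang -1.0 z [ 0.003  0.003 -1.   ] F [ 1.2  0.4 -1.7] w 42.6
tilt fix [-0.003  0.003  0.   ]
```

View pics/s10.png

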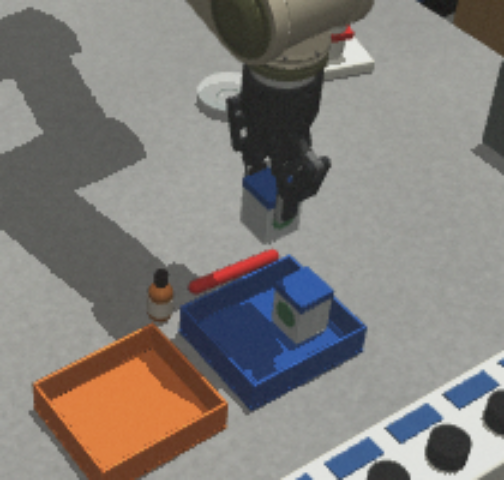

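Cube 1 stands in the blue tray at (300,305) and cube 2 is still in the grip. Moving to the free slot.

Request:
play_rows(plan=[[14,-18,0,-0.003,0.003,0.017,-1],[14,-18,0,0,0,0,-1],[12,-15,0,0,0,0,-1],[0,0,0,0,0,0,-1]])

```text
time_s: 25.35
eef_pos: [646.9, 89.8, 158.8]
ee_rot: [0.002, 0.709, 0.705, -0.0]
force: [0.7, -0.0, -2.1]
grip_width: 0.502
```

Request:
play_rows(plan=[[0,0,-35,0,0,0,-1],[0,0,-35,0,0,0,-1],[0,0,-20,0,0,0,-1],[0,0,-10,0,0,0,-1],[0,0,0,0,0,0,-1]])

```text
time_s: 25.77
eef_pos: [646.8, 90.0, 57.1]
ee_rot: [0.003, 0.709, 0.705, 0.001]
force: [-0.9, 0.3, -2.0]
grip_width: 0.506
```

```bash
python3 -c "
from h import *
st()"
```

```text
t 25.77 p [646.8  90.   57.1] yang -0.4 z [ 0.006 -0.002 -1.   ] F [-0.9  0.3 -2. ] w 43.0
tilt fix [0.002 0.006 0.   ]
```

Request:
play_rows(plan=[[-6,8,-5,0.002,0.006,0,-1],[0,0,-9,0,0,0,-1],[0,0,-5,0,0,0,-1],[0,0,0,0,0,0,-1]])

```text
time_s: 26.1
eef_pos: [641.3, 100.2, 40.3]
ee_rot: [0.002, 0.709, 0.705, 0.002]
force: [-0.6, -0.0, -1.5]
grip_width: 0.501
```

```bash
python3 -c "
from h import *
st()"
```

```text
t 26.1 p [641.3 100.2  40.3] yang -0.3 z [ 0.005  0.    -1.   ] F [-0.6 -0.  -1.5] w 42.6
tilt fix [-0.     0.005  0.   ]
```

Request:
play_rows(plan=[[0,0,-4,0,0.005,0,-1],[0,0,-2,0,0,0,-1],[0,0,0,0,0,0,0.4],[0,0,0,0,0,0,0.4],[0,0,0,0,0,0,0.4]])

```text
time_s: 26.52
eef_pos: [643.1, 100.2, 36.3]
ee_rot: [0.001, 0.709, 0.705, 0.001]
force: [0.2, -0.2, 0.5]
grip_width: 0.699
```

Request:
play_rows(plan=[[0,0,25,0,0,0,0.4],[0,0,38,0,0,0,0.4],[0,0,40,0,0,0,0.4],[-20,-10,30,0,0,0,0.4],[-30,-25,0,0,0,0,0.4]])

```text
time_s: 26.93
eef_pos: [593.0, 66.6, 173.2]
ee_rot: [0.001, 0.708, 0.706, 0.001]
force: [1.3, -1.3, -0.0]
grip_width: 0.696
```

Request:
play_rows(plan=[[-30,-28,0,0,0,0,0.4],[-30,-28,0,0,0,0,0.4],[-30,-28,0,0,0,0,0.4],[-30,-28,0,0,0,0,0.4],[-30,-28,0,0,0,0,0.4]])

```text
time_s: 27.35
eef_pos: [439.2, -75.0, 177.8]
ee_rot: [0.007, 0.706, 0.708, 0.004]
force: [-0.5, -1.1, 0.1]
grip_width: 0.704
```

```bash
python3 - <<'E'
from h import *
st()
t=cap('top');c=cap('scene')
cv2.imwrite('pics/f.png',np.vstack([cv2.resize(c['img'],(480,300),interpolation=cv2.INTER_AREA),cv2.resize(t['img'][40:290],(480,188)),cv2.resize(c['img'][220:300,100:292],(480,110)) [:110]]))
E
```

```text
t 27.35 p [439.2 -75.  177.8] yang 0.2 z [ 0.015 -0.003 -1.   ] F [-0.5 -1.1  0.1] w 59.9
tilt fix [0.003 0.015 0.   ]
```

View pics/f.png

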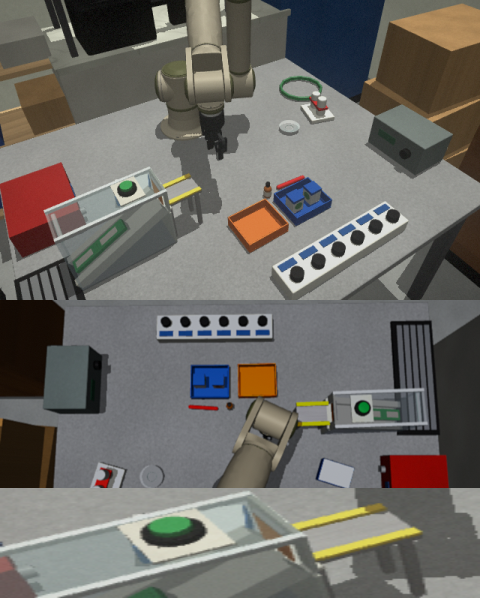

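Both cubes stand in the blue tray at about (300,195). Both cassettes are on the slide at (95,245), the sill is clear, the flap is shut and the bystanders are in place. Handing in.

```bash
python3 -c "
from rig import ctrl
print(ctrl.finish_job())"
```

```text
the job is handed in; nothing more can be done
None
```

The bench is cleared and the job is handed in, with the robot clock at about 27 s of the 210 s allowed. The hand-in gave no verdict.

- **Cassettes:** I found two cassettes and pushed both through the flap. Pictures show them end to end on the slide, with the sill empty and the flap shut.
- **Start button:** I pressed it after both cassettes were in and the flap was shut. The tool stopped moving at z ≈ 255 mm while the force rose to about 20 N, against the 5 N needed. I took that as fully down; I had no direct reading of the button's travel.
- **Cubes and canisters:** Both cubes stand in the blue tray. I saw no canisters or third cassette in any view, so the orange tray is empty.
- **Last look:** The final pictures show the bystanders in place and the arm clear of everything.

My first grip on the first cassette was too high because the arm drifted upward. I released it and gripped lower before lifting. The same drift made the grip on the first cube somewhat high, but it held.

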